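Tuck the hearth edging under the soldering board and hold it down

ROBOT

A 6-joint arm with a two-finger parallel gripper is mounted at the origin on the work surface. World frame = base frame: x ahead of the robot, y to its left, z up, the work surface at z = 0. Lengths are in m, angles in rad, forces in N, time in s.
With the tool pointing down it reaches from about 0.3 to 0.875 m from the base axis. Payload 6.4 kg.
Tool frame: the origin (TCP) lies midway between the tips of the shut fingers; the grasp point (between the pads) lies 19 mm behind it; z points along the fingers, y is the line along which they close (so a half turn about z gives the same grasp; the last joint's range is limited). The gripper opens to 88 mm and grips with 3 to 60 N. Pads are 18 mm wide; open, the fingers measure 123 mm over their backs; the gripper's body (75 mm by 187 mm) begins 45 mm behind the grasp point.
Start: joints at [-1.505, 0.181, 1.607, -0, 1.354, -0.206], TCP at [0.154, -0.554, 0.239] pointing down, gripper open.
Joint ranges: [-2.99, 2.99], [-0.89, 2.07], [0.3, 2.58], [-1.14, 4.28], [0, 2.63], [-3.12, 3.12]. Speed limits (rad/s): [2.57, 2.57, 3.01, 3.14, 3.14, 3.14].

INTERFACE

Orientations are given as [roll, pitch, yaw] about the fixed x, y, z axes, in that order (R = Rz(yaw) Ry(pitch) Rx(roll)).
In Python, from cell import bot gives the robot as it stands.
- The arm moves only by the tool send_path, called after "Request:" as name(argument=value, ...), one argument or row to a line, values as JSON. Schema: {"type":"object","properties":{"motion":{"type":"array","items":{"type":"number"},"minItems":7,"maxItems":140},"grip_force":{"type":"number"},"only":{"type":"string"},"quiet":{"type":"boolean"},"lines":{"type":"string"}},"required":["motion"],"additionalProperties":false}. motion is one flat list of numbers that holds 1 to 20 rows one after another, with no inner brackets; each row has 7 numbers: the finger opening in m, then dx, dy, dz in shares of the most that a row can go, 1 being 50 mm, then a rotation vector rx, ry, rz in fractions of the full range, 1 being pi rad; each row shifts and turns the commanded pose from where the row before left it, along the tool's axes as they then stand; what a row does not reach is not made up. A row lasts 1/10 s, in which the tool goes at most 0.05 m and 0.15 rad, less where a joint would pass 70% of its speed; a pose out of reach is approached as far as the arm can. The fingers move at their own pace and stop on an object; grip_force is the grip in N (left out, the last holds). Time passes only in rows, so rows that do not move let the fingers close. The tool returns the time, the measured TCP pose, the force, the opening and the grip force at its end. only (a regular expression) keeps the lines of the reply that match it, lines (a string "A,B") keeps lines A to B, and quiet returns only ok. A shift or turn number past 1, either way, is cut back to 1. Input that does not fit is refused with a message, and nothing moves.
- bot.observe(): the state, without advancing time (a new reading comes with each control period).
- bot.snapshot(name): name is "scene" or "top"; returns (picture, depth): 480x640x3 uint8, red, green, blue; 480x640 float32, m along the optical axis (not along the pixel's ray), 0 where there is no reading.
- bot.camera_info(name): a dict with "fx", "fy", "cx", "cy" (pixels), "k1" (the pictures are not rectified: a ray, as slopes to the right and down, at radius r is drawn at 1 + k1 r^2 times it, then the intrinsics apply), "extrinsics" (4x4, takes a point from camera to world coordinates). Camera axes: x right, y down, z forward; pixel columns grow to the right and rows downward; lengths in m; the calibration is good to about 2 mm. A picture is of the moment at which its call begins. camera_info takes no time and is no camera call.
- bot.sign_off(): hands the job in; it is judged then, once.
The state is a dict: "t": time; "joint_pos": joint angles; "joint_vel": joint speeds; "effort": joint torques, N m; "eef_pos": TCP position; "eef_rot": TCP orientation; "contact_force": force on the tool from outside, world axes, zero at the start; "ft_torque": the same for the moment, N m; "grip_width": finger opening in m; "gripper_force": force on a finger pad.
Only numpy, scipy, OpenCV 4.12 (cv2) and the standard library are available. Lean on these libraries where they do the work, as an engineer would, in place of code of your own. Each camera call takes 0.05 s, during which the arm holds its last target. There are 200 camera calls.

TASK

Clear the two broken bits of firebrick off the grey base board in front of the soldering board into the round scrap tin. Then lay the aluminium edging there with its flat leaf towards the soldering board, centred on it, and slide the leaf in under the overhanging edge, square and fully home against the slab beneath, without lifting or shifting the soldering board or disturbing anything else on the bench. Finish still holding the edging with the fingers, pressed flat on the base board with about ten newtons so that it can be screwed down: do not let go.

Things in the scene. Friction and masses are not known exactly. Their poses are not given: they have to be found in the camera images.
- hearth: fixed base board of the hearth: grey cement board on the bench, 360 x 280 mm, 10 mm thick. Origin: at bench level (its underside), below the middle of the slab's front face; +x points into the hearth, away from the robot, y along the slab's front face. It spans x -140 to +220 mm, y +-140 mm; slab and soldering board are square to it and centred on its y = 0
- slab: fixed thin slab on the base board, under the soldering board: 190 (x) x 250 (y) x 8 mm. Origin: middle of its front face's lower edge, on the base board's top, right above the hearth's origin; it extends from there to +x. Its front face is the stop for the leaf, 32 mm behind the soldering board's front edge
- board: soldering board: loose, scorched, off-white, 240 (x) x 260 (y) x 22 mm, about 0.95 kg, lying on the slab; underside 18 mm, top 40 mm over the bench. Origin: centre of its underside, 88 mm in +x from the slab's front face. Its front edge overhangs the slab by 32 mm, leaving a slot 8 mm high above the base board
- edging: loose aluminium angle, 160 mm long (y), about 0.2 kg. Flat leaf 3 mm thick, free edge 80 mm in +x from the origin; upstand 43 mm high: web 3 mm thick, then a folded hem 9 mm thick in x from 25 to 43 mm up, to grip with fingers closing along x. Origin: underside, below the hem's middle; x from upstand to free edge, y along the strip. Starts flat on the bench beside the hearth
- hem (a point): middle of the hem, 34 mm above the edging's underside: grip point
- edge_mid (a point): middle of the leaf's free edge, on its underside (80 mm in +x from the edging's origin)
- edge_left (a point): point of the leaf's free edge 78 mm to +y of its middle, on the underside
- edge_right (a point): point of the leaf's free edge 78 mm to -y of its middle, on the underside
- tin: the scrap tin: open round steel tin, 140 mm across, 70 mm high, wall 3 mm, floor 4 mm thick, loose, 0.35 kg. Origin: centre of its underside. It stands on the bench on the other side of the hearth from the edging
- bit_a: broken bit of firebrick lying on the base board in front of the soldering board, on the hearth's +y half: about 38 x 22 mm and 25 mm high, about 30 g. Origin: centre of its underside; grip it across y (22 mm wide, roughly flat sides up to 18 mm)
- bit_b: the other bit of firebrick, same size, on the hearth's -y half; origin and grip likewise
- brick: bystander: white firebrick block 64 x 115 x 60 mm lying on the rear of the soldering board. Origin: centre of its underside
- ring: bystander: plain ring 25 mm across, 7 mm high, lying on the soldering board. Origin: centre of its underside
- jar: bystander: amber jar with white lid, 54 mm across, 65 mm high, left of the hearth's rear. Origin: centre of its underside
- hammer: bystander: hammer 240 mm long with wooden handle, lying near the right side of the bench. Origin: its middle, at bench level
- file: bystander: flat file with wooden handle, 250 mm long, lying near the left side of the bench. Origin: near its middle, at bench level
- pliers: bystander: small pliers with black grips, 130 mm long, lying on the bench left of the robot's front. Origin: below the pivot

How it is judged:
By the outcome, as a careful person would: the job done as asked, in the order asked, and still so for the second after the job is handed in, while the arm keeps its last pose, push and grip.
It also fails if it takes over 67 s, if anything falls off the work surface, if the arm or the gripper's body presses on something with over 40 N, if the wrist force passes 120 N, or if a joint passes its speed limit or range.

## Working session

There is one attempt and no reset: what is moved stays moved. The work goes in short steps, Python scripts to look and compute and a tool call to move; the robot and the scene stay as the last step left them, time stands still between calls to the robot, and variables do not carry over. Pictures are saved under pics/ and viewed, at most 10 in all, crops included, and the job is handed in when it is done.

```bash
ls; mkdir -p pics
```

Run:
```python
from cell import bot
import cv2,numpy as np
s=bot.observe();print(s)
for n in("scene","top"):
    p,d=bot.snapshot(n);np.savez(f"pics/{n}0.npz",p=p,d=d)
    cv2.imwrite(f"pics/{n}0.png",p[:,:,::-1]);print(n,bot.camera_info(n))
```

```text
cell.py
pics
{'t': 0.0, 'joint_pos': array([-1.50527450e+00,  1.81544040e-01,  1.60801514e+00,  5.88892690e-07,
        1.35380012e+00, -2.06264139e-01]), 'joint_vel': array([-0.00162343, -0.00013655,  0.00027815, -0.00084864,  0.00104909,
       -0.00064221]), 'effort': array([-2.00214505e-03, -4.33868587e+01, -3.41851795e+01,  7.00330222e-02,
        3.87352507e-02, -1.53473084e-04]), 'eef_pos': array([ 0.1543606 , -0.55332901,  0.23780501]), 'eef_rot': array([-3.13986357e+00, -3.62380800e-04,  2.71785527e-01]), 'contact_force': array([ 0.1539288 , -0.80428014, -0.19102205]), 'ft_torque': array([-0.0655462 ,  0.04024565,  0.0048176 ]), 'gripper_force': 0.0, 'grip_width': 0.08824371454725492}
scene {'fx': 445.12284127277616, 'fy': 445.12284127277616, 'cx': 320.54840729744114, 'cy': 236.72255177489043, 'k1': 0.039086175078798024, 'extrinsics': array([[ 0.60834027,  0.60418998, -0.51466162,  1.23025843],
       [ 0.79354578, -0.45126498,  0.40822177, -0.51412498],
       [ 0.01439474, -0.6567453 , -0.75397507,  1.00618506],
       [ 0.        ,  0.        ,  0.        ,  1.        ]])}
top {'fx': 543.0690117021588, 'fy': 543.0690117021588, 'cx': 320.1824903895608, 'cy': 240.73305058100695, 'k1': 0.029405459205461545, 'extrinsics': array([[-0.01327096, -0.99739756,  0.07086603,  0.44165959],
       [-0.9998462 ,  0.01242406, -0.01237825,  0.00451883],
       [ 0.01146559, -0.0710194 , -0.99740904,  1.67278365],
       [ 0.        ,  0.        ,  0.        ,  1.        ]])}
```

View pics/top0.png

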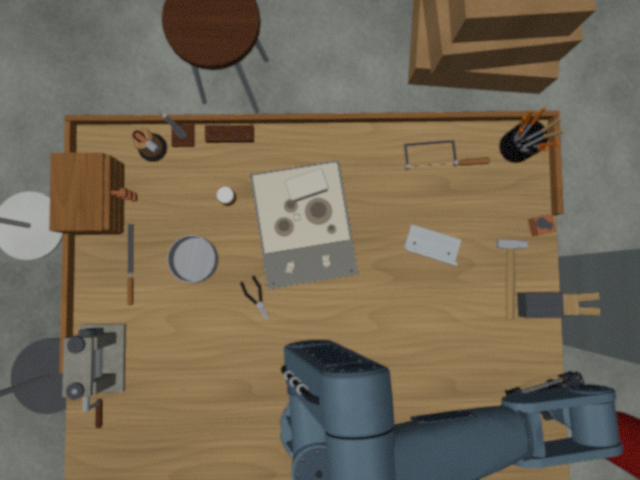

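View pics/scene0.png

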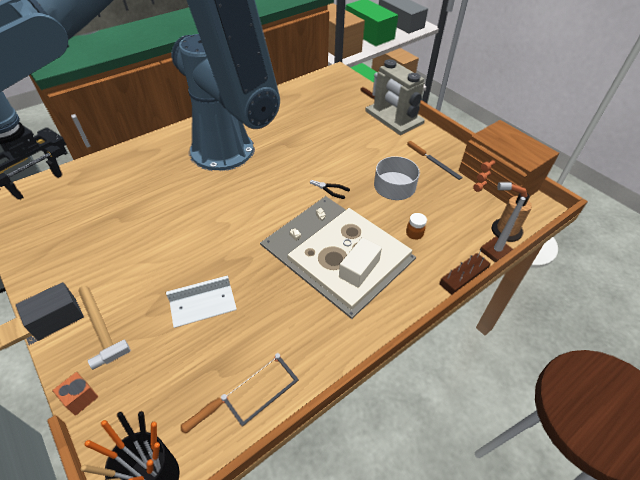

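Top view: tin at (193,259), hearth's grey strip with bits at (290,267) and (326,261), edging at (433,245). The scene view shows the edging's upstand on the robot side (200,287). Zooming in for segmentation.

Create h.py:
```python
import numpy as np,cv2
from cell import bot
def ray(n,uv):
    c=bot.camera_info(n);K=np.array([[c['fx'],0,c['cx']],[0,c['fy'],c['cy']],[0,0,1]])
    uv=np.asarray(uv,float).reshape(-1,1,2)
    q=cv2.undistortPoints(uv,K,np.array([c['k1'],0,0,0]))[:,0]
    E=c['extrinsics'];return E[:3,3],np.c_[q,np.ones(len(q))]@E[:3,:3].T
def onplane(n,uv,z):
    o,d=ray(n,uv);z=np.broadcast_to(z,len(d));return (o+d*((z-o[2])/d[:,2])[:,None])
def proj(n,P):
    c=bot.camera_info(n);K=np.array([[c['fx'],0,c['cx']],[0,c['fy'],c['cy']],[0,0,1]])
    T=np.linalg.inv(c['extrinsics']);r=cv2.Rodrigues(T[:3,:3])[0]
    return cv2.projectPoints(np.asarray(P,float).reshape(-1,1,3),r,T[:3,3],K,np.array([c['k1'],0,0,0]))[0][:,0]
def cloud(n,d):
    v,u=np.mgrid[:480,:640];c=bot.camera_info(n)
    o,r=ray(n,np.c_[u.ravel(),v.ravel()].astype(float));return (o+r*d.reshape(-1,1)).reshape(480,640,3)
```

Run:
```python
from h import *
t=np.load('pics/top0.npz');s=np.load('pics/scene0.npz')
a=cv2.resize(t['p'][150:300,160:480],(800,375),interpolation=2)
cv2.imwrite('pics/tz.png',a[:,:,::-1])
b=s['p'][170:335,155:430]
cv2.imwrite('pics/sz.png',cv2.resize(b,(800,480),interpolation=2)[:,:,::-1])
for n,z in(('top',t),('scene',s)):
    X=cloud(n,z['d']);
    for name,uv in (dict(bench=(400,280),base=(308,265),boardtop=(270,190),bita=(290,267),bitb=(326,261),edg=(433,245)) if n=='top' else dict(base=(320,235),bita=(320,213),bitb=(295,233),edg=(210,305),bench=(250,300))).items():
        print(n,name,X[uv[1],uv[0]].round(4),z['p'][uv[1],uv[0]])
```

```text
top bench [ 0.4364 -0.2598  0.0017] [137 113  78]
top base [0.486  0.0222 0.003 ] [113 113 108]
top boardtop [0.7137 0.1343 0.0395] [174 172 158]
top bita [0.4799 0.0762 0.0332] [163 160 146]
top bitb [ 0.4967 -0.0326  0.0302] [162 159 144]
top edg [ 0.5425 -0.3632  0.0068] [157 163 164]
scene base [0.5636 0.0125 0.0387] [241 237 224]
scene bita [0.4876 0.0708 0.0311] [228 221 201]
scene bitb [ 0.5109 -0.0388  0.0343] [252 250 242]
scene edg [ 0.5593 -0.3469  0.0013] [231 236 238]
scene bench [ 0.6077 -0.255  -0.0008] [214 172 117]
```

View pics/tz.png

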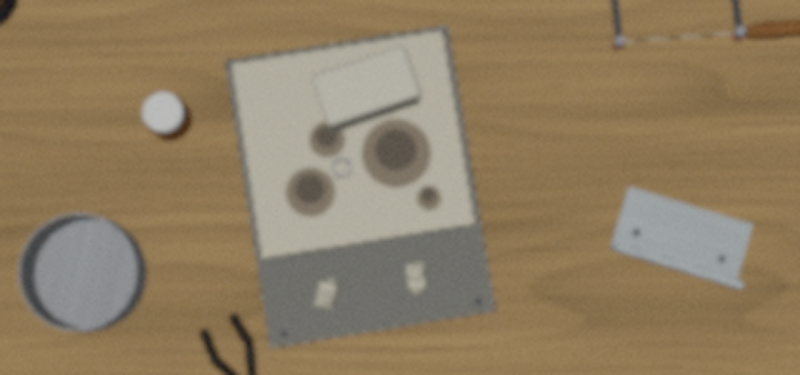

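View pics/sz.png

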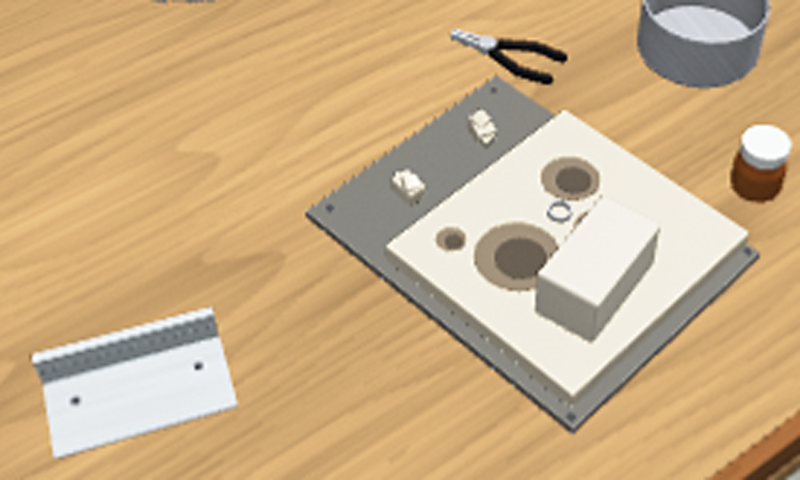

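Both crops are clear: hearth rotated slightly, both bits on the strip, edging leaf pointing away from the robot. Now measuring.

Create m.py:
```python
from h import *
def comp(mask,uv):
    n,l=cv2.connectedComponents(mask.astype(np.uint8));
    return (l==l[uv[1],uv[0]])&(mask>0)
def cont(m):
    c=max(cv2.findContours(m.astype(np.uint8),0,1)[0],key=cv2.contourArea);return c[:,0].astype(float)
def rect(n,m,z):
    P=onplane(n,cont(m),z)[:,:2].astype(np.float32)*1000
    r=cv2.minAreaRect(P);b=cv2.boxPoints(r);return np.round(r[0],1),np.round(r[1],1),round(r[2],2)
```

Run:
```python
from m import *
D={n:np.load(f'pics/{n}0.npz') for n in('top','scene')}
for n,seeds in (('top',dict(base=(300,265),white=(262,190),edg=(430,247),bita=(290,267),bitb=(326,261))),('scene',dict(base=(290,245),white=(380,275),edg=(215,305),bita=(320,213),bitb=(295,233)))):
    p=D[n]['p'];hsv=cv2.cvtColor(p,cv2.COLOR_RGB2HSV);S,V=hsv[...,1].astype(int),hsv[...,2].astype(int)
    low=S<60; thr=140 if n=='top' else 170
    print(n,'hearth',rect(n,comp(low,seeds['base']),.010))
    print(n,'white',rect(n,comp(low&(V>thr),seeds['white']),.040))
    print(n,'edg',rect(n,comp(low,seeds['edg']),.0015))
    for b in('bita','bitb'):
        m=comp(low&(V>thr-5),seeds[b]);print(n,b,m.sum(),rect(n,m,.03),onplane(n,[np.argwhere(m).mean(0)[::-1]],.03).round(4))
p=D['top']['p'];g=cv2.cvtColor(p,cv2.COLOR_RGB2HSV)[...,1]<60
m=comp(g,(193,262));print('tin',rect('top',m,.07))
```

```text
top hearth (array([613.4,  34.7]), array([358.7, 279.3]), 8.54)
top white (array([660.5,  42.4]), array([240.3, 261.1]), 8.66)
top edg (array([ 544.4, -365.5]), array([172.8,  85.7]), 72.1)
top bita 76 (array([480.1,  76.6]), array([21.9, 33.1]), 78.18) [[0.4805 0.0772 0.03  ]]
top bitb 78 (array([497.2, -32. ]), array([36.8, 20.2]), 10.49) [[ 0.4986 -0.0317  0.03  ]]
scene hearth (array([617.2,  38.3]), array([360.2, 295.3]), 8.6)
scene white (array([664.7,  40.4]), array([240.3, 258.2]), 8.58)
scene edg (array([ 531. , -359.2]), array([166.2, 117.3]), 71.99)
scene bita 63 (array([487.9,  74.2]), array([20.3, 42.9]), 72.63) [[0.4867 0.0739 0.03  ]]
scene bitb 61 (array([504.4, -34.4]), array([33.6, 23.3]), 5.34) [[ 0.505  -0.0346  0.03  ]]
tin (array([508.1, 362. ]), array([146.5, 138.2]), 89.3)
```

Create go.py:
```python
import sys
from h import *
x,y,z,w=map(float,sys.argv[1:5])
s=bot.observe();p=s['eef_pos'];yaw=s['eef_rot'][2]
def d(yw):
    return np.array([[np.cos(yw),np.sin(yw)],[np.sin(yw),-np.cos(yw)]])@(np.array([x,y])-p[:2])
print('rot',s['eef_rot'].round(4),'rz',round(-((w-yaw+np.pi)%(2*np.pi)-np.pi),4),'| d before rot',d(yaw).round(4),'after',d(w).round(4),'dz',round(p[2]-z,4),'F',s['contact_force'].round(1),'j',s['joint_pos'].round(2))
```

```bash
python3 go.py .484 .075 .13 -0.26
```

```text
rot [-3.1401e+00 -3.0000e-04  2.7170e-01] rz 0.5317 | d before rot [ 0.4862 -0.5169] after [ 0.157 -0.692] dz 0.1079 F [1.2 0.3 0. ] j [-1.51  0.18  1.61  0.    1.35 -0.21]
```

The rows are not in the units I measure in: shifts go in shares of 50 mm and turns go in shares of pi rad. I convert before sending: -0.0345 m is -0.69, 0.0324 m is 0.648, 0.133 rad / 3.1416 = 0.0423.

Request:
send_path(
  motion=[0.055,0.648,-0.69,0,0,0,0,0.055,0.648,-0.69,0,0,0,0,0.055,0.648,-0.69,0,0,0,0,0.055,0.648,-0.69,0,0,0,0,0.055,0.648,-0.69,0,0,0,0,0.055,0.648,-0.69,0,0,0,0,0.055,0.648,-0.69,0,0,0,0,0.055,0.648,-0.69,0,0,0,0,0.055,0.648,-0.69,0,0,0,0,0.055,0.648,-0.69,0,0,0,0,0.055,0.648,-0.69,0,0,0,0,0.055,0.648,-0.69,0,0,0,0,0.055,0.648,-0.69,0,0,0,0,0.055,0.648,-0.69,0,0,0,0,0.055,0.648,-0.69,0,0,0,0,0.055,0,0,0.54,0,0,0.0423,0.055,0,0,0.54,0,0,0.0423,0.055,0,0,0.54,0,0,0.0423,0.055,0,0,0.54,0,0,0.0423,0.055,0,0,0,0,0,0],
)

```text
t: 2.1
eef_pos: [0.4803, 0.0754, 0.127]
eef_rot: [3.14, 0.008, -0.261]
contact_force: [-1.1, 0.1, -0.3]
grip_width: 0.055
gripper_force: 0.0
```

```bash
python3 go.py .484 .075 .013 -0.26
```

```text
rot [ 3.1402  0.008  -0.2613] rz -0.0013 | d before rot [ 0.0036 -0.0006] after [ 0.0036 -0.0005] dz 0.114 F [-1.1  0.1 -0.3] j [-0.09  0.13  1.92  0.    1.11  1.74]
```

Converted, 0.037 m is 0.74, 0.025 m is 0.5.

Request:
send_path(
  motion=[0.055,0.02,0,0.74,0,0,0,0.055,0.02,0,0.74,0,0,0,0.055,0.02,0,0.5,0,0,0,0.055,0,0,0.24,0,0,0,0.055,0,0,0,0,0,0,0,0,0,0,0,0,0,0,0,0,0,0,0,0,0,0,0,0,0,0,0,0,0,0,0,0,0,0,0,0,0,0,0,0,0],
  grip_force=15,
)

```text
t: 3.1
eef_pos: [0.4871, 0.0743, 0.0205]
eef_rot: [-3.141, -0.001, -0.26]
contact_force: [-1.6, 0.4, 4.7]
grip_width: 0.0215
gripper_force: 15.0
```

```bash
python3 go.py .484 .075 .013 -0.26
```

```text
rot [-3.1414e+00 -1.3000e-03 -2.6010e-01] rz -0.0001 | d before rot [-0.0032  0.0001] after [-0.0032  0.0001] dz 0.0075 F [-1.6  0.4  4.7] j [-0.09  0.32  1.95  0.    0.87  1.74]
```

Converted, -0.04 m is -0.8, -0.03 m is -0.6.

Request:
send_path(
  motion=[0,0,0,-0.8,0,0,0,0,0,0,-0.8,0,0,0,0,0,0,-0.6,0,0,0],
)

```text
t: 3.4
eef_pos: [0.487, 0.0743, 0.1319]
eef_rot: [-3.141, -0.001, -0.26]
contact_force: [0.4, -0.3, 0.6]
grip_width: 0.0219
gripper_force: 15.0
```

```bash
python3 go.py .532 .365 .036 -0.26
```

```text
rot [-3.1413e+00 -1.5000e-03 -2.6010e-01] rz -0.0001 | d before rot [-0.0313 -0.2925] after [-0.0312 -0.2925] dz 0.0959 F [ 0.4 -0.3  0.6] j [-0.09  0.12  1.91  0.    1.11  1.74]
```

Converted, -0.042 m is -0.84, -0.041 m is -0.82.

Request:
send_path(
  motion=[0,-0.09,-0.84,0,0,0,0,0,-0.09,-0.84,0,0,0,0,0,-0.09,-0.84,0,0,0,0,0,-0.09,-0.84,0,0,0,0,0,-0.09,-0.84,0,0,0,0,0,-0.09,-0.84,0,0,0,0,0,-0.09,-0.82,0,0,0,0,0,0,0,0,0,0,0,0,0,0,0.7,0,0,0,0,0,0,0.7,0,0,0,0,0,0,0.5,0,0,0,0,0,0,0,0,0,0,0.05,0,0,0,0,0,0,0.05,0,0,0,0,0,0,0.05,0,0,0,0,0,0,0.05,0,0,-0.8,0,0,0,0.05,0,0,-0.8,0,0,0,0.05,0,0,-0.6,0,0,0],
)

```text
t: 5.2
eef_pos: [0.5327, 0.3661, 0.1489]
eef_rot: [-3.139, -0.003, -0.26]
contact_force: [0.6, 0.3, 0.3]
grip_width: 0.0497
gripper_force: 0.0
```

```bash
python3 go.py .5025 -.033 .018 .14
```

```text
rot [-3.1388 -0.0035 -0.2601] rz -0.4001 | d before rot [0.0735 0.3934] after [-0.0856  0.391 ] dz 0.1309 F [0.6 0.3 0.3] j [ 0.42  0.42  1.49 -0.    1.22  2.25]
```

Converted, 0.048 m is 0.96, 0.02 m is 0.4, -0.134 rad / 3.1416 = -0.0427.

Request:
send_path(
  motion=[0.05,0,0,0,0,0,-0.0423,0.05,0,0,0,0,0,-0.0423,0.05,0,0,0,0,0,-0.0427,0.05,-0.21,0.96,0,0,0,0,0.05,-0.21,0.96,0,0,0,0,0.05,-0.21,0.96,0,0,0,0,0.05,-0.21,0.96,0,0,0,0,0.05,-0.21,0.96,0,0,0,0,0.05,-0.21,0.96,0,0,0,0,0.05,-0.21,0.96,0,0,0,0,0.05,-0.21,0.96,0,0,0,0,0.05,0,0,0.4,0,0,0,0.05,0,0,0,0,0,0],
)

```text
t: 6.5
eef_pos: [0.5008, -0.0278, 0.1243]
eef_rot: [-3.141, 0.001, 0.136]
contact_force: [-0.7, 0.3, 0.7]
grip_width: 0.0499
gripper_force: 0.0
```

```bash
python3 go.py .5025 -.033 .018 .14
```

Run:
```python
from h import *
p,d=bot.snapshot('top');cv2.imwrite('pics/t1.png',cv2.resize(p[180:330,140:380],(720,450),interpolation=2)[:,:,::-1])
```

```text
rot [-3.141e+00  1.100e-03  1.363e-01] rz -0.0037 | d before rot [0.0009 0.0054] after [0.0009 0.0054] dz 0.1063 F [-0.7  0.3  0.7] j [-0.29  0.16  1.89  0.    1.1   1.14]
```

View pics/t1.png

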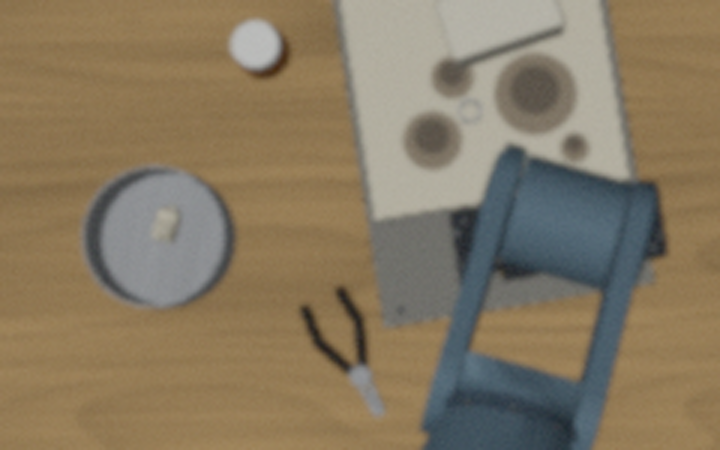

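Bit A sits in the tin at crop (165,223); the gripper is over bit B. Grasp B.

Converted, -0.04 m is -0.8, 0.037 m is 0.74.

Request:
send_path(
  motion=[0.05,0.02,0.08,0.74,0,0,0,0.05,0,0,0.74,0,0,0,0.05,0,0,0.5,0,0,0,0.05,0,0,0.14,0,0,0,0.05,0,0,0,0,0,0,0,0,0,0,0,0,0,0,0,0,0,0,0,0,0,0,0,0,0,0,0,0,0,0,0,0,0,0,0,0,0,-0.8,0,0,0,0,0,0,-0.8,0,0,0,0,0,0,-0.8,0,0,0,0,0,0,0,0,0,0],
)

```text
t: 7.85
eef_pos: [0.5073, -0.0314, 0.1448]
eef_rot: [3.137, -0.01, 0.14]
contact_force: [0.5, -0.8, -0.7]
grip_width: 0.0219
gripper_force: 15.0
```

```bash
python3 go.py .488 .365 .040 .14
```

```text
rot [ 3.137  -0.0101  0.1399] rz -0.0001 | d before rot [ 0.0362 -0.3952] after [ 0.0362 -0.3952] dz 0.1048 F [ 0.5 -0.8 -0.7] j [-0.3   0.13  1.87  0.    1.13  1.14]
```

Converted, -0.044 m is -0.88, -0.043 m is -0.86.

Request:
send_path(
  motion=[0,0.08,-0.88,0,0,0,0,0,0.08,-0.88,0,0,0,0,0,0.08,-0.88,0,0,0,0,0,0.08,-0.88,0,0,0,0,0,0.08,-0.88,0,0,0,0,0,0.08,-0.88,0,0,0,0,0,0.08,-0.88,0,0,0,0,0,0.08,-0.88,0,0,0,0,0,0.08,-0.86,0,0,0,0,0,0,0,0,0,0,0,0,0,0,0.7,0,0,0,0,0,0,0.7,0,0,0,0,0,0,0.56,0,0,0,0,0,0,0,0,0,0,0.05,0,0,0,0,0,0,0.05,0,0,0,0,0,0,0.05,0,0,0,0,0,0,0.05,0,0,-0.8,0,0,0,0.05,0,0,-0.8,0,0,0,0.05,0,0,-0.6,0,0,0],
)

```text
t: 9.85
eef_pos: [0.4852, 0.3665, 0.1548]
eef_rot: [-3.14, -0.004, 0.14]
contact_force: [0.7, 0.7, 0.1]
grip_width: 0.0502
gripper_force: 0.0
```

Run:
```python
from m import *
p,d=bot.snapshot('top');np.savez('pics/top2.npz',p=p,d=d)
q,_=bot.snapshot('scene');np.savez('pics/scene2.npz',p=q)
cv2.imwrite('pics/t2.png',np.vstack([cv2.resize(p[180:300,140:380],(600,300),interpolation=2),cv2.resize(q[130:250,240:480],(600,300),interpolation=2)])[:,:,::-1])
# edging edges: points of upstand top (scene) and leaf
g=cv2.cvtColor(p,cv2.COLOR_RGB2HSV)[...,1]<60
m=comp(g,(430,247));c=cont(m);print(cv2.approxPolyDP(c.astype(np.float32).reshape(-1,1,2),3,True)[:,0])
g=cv2.cvtColor(q,cv2.COLOR_RGB2HSV)[...,1]<60
m=comp(g,(215,305));c=cont(m);print(cv2.approxPolyDP(c.astype(np.float32).reshape(-1,1,2),2,True)[:,0])
```

```text
[[410. 226.]
 [404. 249.]
 [457. 264.]
 [460. 239.]]
[[228. 277.]
 [223. 276.]
 [167. 291.]
 [173. 326.]
 [236. 308.]]
```

View pics/t2.png

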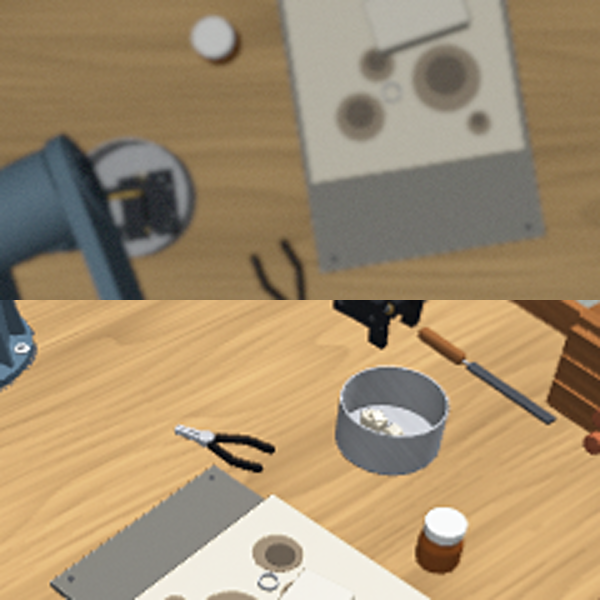

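Base board is clear and both bits are in the tin (lower half, about (380,422)). Now the edging's pose.

Run:
```python
from m import *
from scipy.ndimage import gaussian_filter
def edge(n,a,b,z):
    A,B=onplane(n,[a,b],z)[:,:2]*1000;v=B-A;print(n,z,A.round(1),B.round(1),'len',np.linalg.norm(v).round(1),'ang',np.degrees(np.arctan2(v[1],v[0])).round(2),'mid',((A+B)/2).round(1))
    return (A+B)/2,np.degrees(np.arctan2(v[1],v[0]))
edge('top',(460,239),(410,226),.003);edge('top',(457,264),(404,249),.043)
edge('scene',(173,326),(236,308),.003);edge('scene',(167,291),(223,276),.043)
# refined line fits from contours with half-pixel: leaf free edge and hem line
for n,seed,f,h in(('top',(430,247),((460,239),(410,226)),((457,264),(404,249))),('scene',(215,305),((173,326),(236,308)),((167,291),(223,276)))):
    p=np.load(f'pics/{n}2.npz')['p'];g=cv2.cvtColor(p,cv2.COLOR_RGB2HSV)[...,1]<60
    c=cont(comp(g,seed))
    for (a,b),z in((f,.003),(h,.043)):
        a,b=np.array(a,float),np.array(b,float);t=(b-a)/np.linalg.norm(b-a);L=np.linalg.norm(b-a)
        s=(c-a)@t;e=np.abs((c-a)@[-t[1],t[0]])
        k=c[(s>3)&(s<L-3)&(e<3)];W=onplane(n,k,z)[:,:2]*1000
        vx,vy,x,y=cv2.fitLine(W.astype(np.float32),2,0,.01,.01)[:,0];print(n,z,'fit ang',np.degrees(np.arctan2(vy,vx)).round(2),'pt',x.round(1),y.round(1))
```

```text
top 0.003 [ 560.3 -447.8] [ 602.5 -294.5] len 159.0 ang 74.6 mid [ 581.4 -371.2]
top 0.043 [ 482.3 -425.6] [ 529.4 -267.6] len 164.9 ang 73.41 mid [ 505.8 -346.6]
scene 0.003 [ 559.7 -450.2] [ 609.2 -297.8] len 160.2 ang 72.01 mid [ 584.5 -374. ]
scene 0.043 [ 483.5 -420.9] [ 527.6 -283.7] len 144.1 ang 72.18 mid [ 505.6 -352.3]
top 0.003 fit ang 71.8 pt 584.7 -372.9
top 0.043 fit ang 72.05 pt 502.9 -345.1
scene 0.003 fit ang 72.03 pt 587.2 -375.2
scene 0.043 fit ang 71.98 pt 506.3 -353.6
```

```bash
python3 go.py .509 -.349 .12 1.257
```

```text
rot [-3.1379 -0.0115  0.14  ] rz -1.117 | d before rot [-0.0788  0.7128] after [-0.6752  0.2417] dz 0.038 F [ 1.   0.  -0.1] j [ 0.45  0.33  1.59 -0.    1.21  1.88]
```

Converted, 0.0475 m is 0.95, -0.00525 m is -0.105, -0.1396 rad / 3.1416 = -0.0444.

Request:
send_path(
  motion=[0.05,-0.105,0.95,0,0,0,0,0.05,-0.105,0.95,0,0,0,0,0.05,-0.105,0.95,0,0,0,0,0.05,-0.105,0.95,0,0,0,0,0.05,-0.105,0.95,0,0,0,0,0.05,-0.105,0.95,0,0,0,0,0.05,-0.105,0.95,0,0,0,0,0.05,-0.105,0.95,0,0,0,0,0.05,-0.105,0.95,0,0,0,0,0.05,-0.105,0.95,0,0,0,0,0.05,-0.105,0.95,0,0,0,0,0.05,-0.105,0.95,0,0,0,0,0.05,-0.105,0.95,0,0,0,0,0.05,-0.105,0.95,0,0,0,0,0.05,-0.105,0.95,0,0,0,0,0.05,0,0,0,0,0,-0.0444,0.05,0,0,0,0,0,-0.0444,0.05,0,0,0,0,0,-0.0444,0.05,0,0,0,0,0,-0.0444,0.05,0,0,0,0,0,-0.0444],
)

```text
t: 11.95
eef_pos: [0.505, -0.3506, 0.1505]
eef_rot: [-3.142, 0.0, 0.843]
contact_force: [-0.6, -0.6, -0.6]
grip_width: 0.0499
gripper_force: 0.0
```

Request:
send_path(
  motion=[0.05,0,0,0.4,0,0,-0.0444,0.05,0,0,0.4,0,0,-0.0444,0.05,0,0,0,0,0,-0.0444,0.05,0,0,0,0,0,0,0.05,0,0,0,0,0,0],
)

```text
t: 12.45
eef_pos: [0.5054, -0.3508, 0.111]
eef_rot: [3.141, 0.0, 1.253]
contact_force: [-0.1, -0.4, -0.2]
grip_width: 0.0501
gripper_force: 0.0
```

```bash
python3 go.py .509 -.349 .015 1.257
```

```text
rot [3.1409e+00 3.0000e-04 1.2528e+00] rz -0.0042 | d before rot [0.0028 0.0029] after [0.0028 0.0029] dz 0.096 F [-0.1 -0.4 -0.2] j [-0.8   0.4   1.6   0.    1.14 -0.48]
```

Converted, 0.036 m is 0.72, 0.018 m is 0.36, -0.004 rad / 3.1416 = -0.0013.

Request:
send_path(
  motion=[0.05,0.06,0.06,0.72,0,0,-0.0013,0.05,0,0,0.72,0,0,0,0.05,0,0,0.36,0,0,0,0.05,0,0,0.1,0,0,0,0.05,0,0,0,0,0,0,0.03,0,0,0,0,0,0,0,0,0,0,0,0,0,0,0,0,0,0,0,0,0,0,0,0,0,0,0,0,0,0,0,0,0,0,0,0,0,0,0,0,0],
  grip_force=45,
)

```text
t: 13.55
eef_pos: [0.5093, -0.3488, 0.0161]
eef_rot: [3.141, 0.0, 1.26]
contact_force: [1.3, 0.3, 1.5]
grip_width: 0.0086
gripper_force: 45.0
```

```bash
python3 go.py .509 -.349 .015 1.257
```

```text
rot [3.1409e+00 2.0000e-04 1.2605e+00] rz 0.0035 | d before rot [-0.0002 -0.0002] after [-0.0002 -0.0002] dz 0.0011 F [1.3 0.3 1.5] j [-0.79  0.55  1.62  0.    0.97 -0.48]
```

Converted, -0.03 m is -0.6, -0.025 m is -0.5, -0.115 rad / 3.1416 = -0.0366.

Request:
send_path(
  motion=[0,0,0,-0.4,0,0,0,0,0,0,-0.6,0,0,0,0,0,0,-0.5,0,0,0,0,0,0,0,0,0,-0.0366,0,0,0,0,0,0,-0.0366,0,0,0,0,0,0,-0.0366,0,0,0,0,0,0,-0.0366,0,0,0,0,0,0,0,0,0,0,0,0,0,0],
)

```text
t: 14.45
eef_pos: [0.5087, -0.3484, 0.0903]
eef_rot: [-3.141, -0.001, 1.718]
contact_force: [-0.5, 0.1, -2.0]
grip_width: 0.0083
gripper_force: 45.0
```

```bash
python3 go.py .452 .0094 .06 1.721
```

```text
rot [-3.1410e+00 -8.0000e-04  1.7176e+00] rz -0.0034 | d before rot [ 0.3622 -0.0038] after [ 0.3622 -0.0025] dz 0.0303 F [-0.5  0.1 -2. ] j [-0.79  0.44  1.6  -0.    1.1  -0.94]
```

Converted, 0.04 m is 0.8, 0.022 m is 0.44, -0.003 rad / 3.1416 = -0.001.

Request:
send_path(
  motion=[0,0.4,0,0,0,0,-0.001,0,0.8,0,0,0,0,0,0,0.8,0,0,0,0,0,0,0.8,0,0,0,0,0,0,0.8,0,0,0,0,0,0,0.8,0,0,0,0,0,0,0.8,0,0,0,0,0,0,0.8,0,0,0,0,0,0,0.8,0,0,0,0,0,0,0.44,-0.05,0.3,0,0,0,0,0,0,0.3,0,0,0,0,0,0,0,0,0,0,0,0,0,0,0,0,0],
)

```text
t: 15.75
eef_pos: [0.4516, 0.0086, 0.0609]
eef_rot: [-3.141, -0.0, 1.722]
contact_force: [-1.3, -0.1, -2.8]
grip_width: 0.0087
gripper_force: 45.0
```

```bash
python3 go.py .452 .0094 .06 1.721
```

Run:
```python
from h import *
for n in('top','scene'):
    p,d=bot.snapshot(n);np.savez(f'pics/{n}3.npz',p=p,d=d)
    if n=='top':a=cv2.resize(p[200:300,230:390],(640,400),interpolation=2)
    else: cv2.imwrite('pics/s3.png',cv2.resize(p[165:285,230:390],(800,600),interpolation=2)[:,:,::-1])
```

```text
rot [-3.1413e+00 -1.0000e-04  1.7221e+00] rz 0.0011 | d before rot [0.0007 0.0005] after [0.0007 0.0005] dz 0.0009 F [-1.3 -0.1 -2.8] j [-0.24  0.16  2.04 -0.    0.94 -0.4 ]
```

View pics/s3.png

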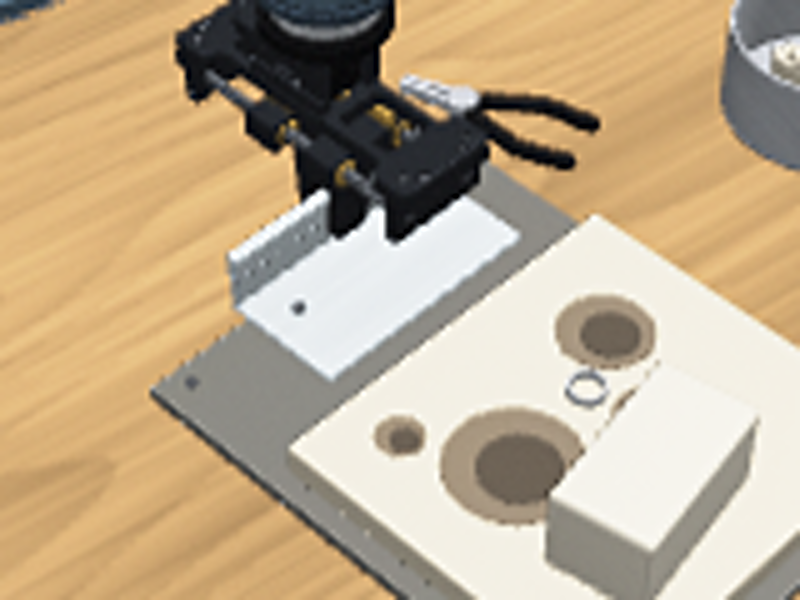

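The edging hovers square over the grey strip: free-edge corners at crop (333,380) and (519,237), soldering board's front corners at (290,447) and (597,215). Measuring both in the same view.

Run:
```python
from m import *
q=np.load('pics/scene3.npz')['p']
f=lambda u,v:(230+(u+.5)/5-.5,165+(v+.5)/5-.5)
L=onplane('scene',[f(333,380),f(519,237)],.048)[:,:2]*1000
B=onplane('scene',[f(290,447),f(597,215)],.040)[:,:2]*1000
for P in(L,B):
    v=P[1]-P[0];print(P.round(1),np.linalg.norm(v).round(1),np.degrees(np.arctan2(-v[0],v[1])).round(2))
v=(B[1]-B[0]);v/=np.linalg.norm(v);d=L.mean(0)-B.mean(0);print('lateral',d@v,'ahead',d@[v[1],-v[0]])
# top view: contours for bright leaf and white board
hsv=cv2.cvtColor(q,cv2.COLOR_RGB2HSV);w=(hsv[...,1]<60)&(hsv[...,2]>185)
for seed,z,nm in(((f(300,340)),.048,'leaf'),((f(450,400)),.04,'board')):
    m=comp(w,(int(seed[0]),int(seed[1])));print(nm,m.sum(),rect('scene',m,z))
t=np.load('pics/top3.npz')['p'];cv2.imwrite('pics/t3.png',cv2.resize(t[200:300,230:390],(800,500),interpolation=2)[:,:,::-1])
```

```text
[[546.5 -59.4]
 [521.2  95.4]] 156.9 9.28
[[ 566.5 -103.2]
 [ 529.1  150.5]] 256.4 8.38
lateral -3.542408958392092 ahead -14.61620079983128
leaf 930 (array([493.2,  12.5]), array([ 79.9, 161.3]), 8.6)
board 4933 (array([664.6,  40.4]), array([239.8, 258.3]), 8.54)
```

View pics/t3.png

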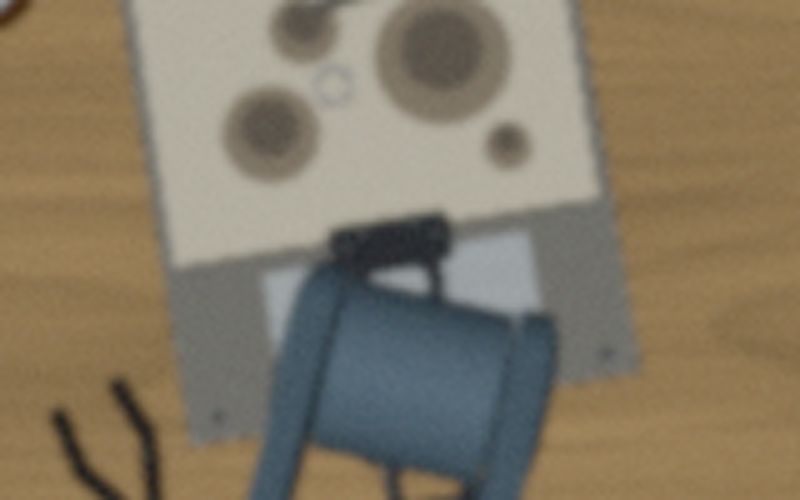

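The top view agrees: leaf corners (265,272) and (528,232), board corners (172,267) and (600,197), so the leaf sits a few mm to -y. Refining with edge profiles in both views.

Create prof.py:
```python
from m import *
yaw=np.radians(8.57);X=np.array([np.cos(yaw),np.sin(yaw)]);Y=np.array([-X[1],X[0]]);O=np.array([.5757,.0281])
def line(n,p,a,b,ts,z):  # profile of hearth-frame points a + t*b (mm)
    P=(O+(np.array(a)/1000)@np.array([X,Y]))+np.outer(ts,(np.array(b)/1000)@np.array([X,Y]))
    uv=proj(n,np.c_[P,np.full(len(P),z)]).astype(np.float32)
    g=cv2.cvtColor(p,cv2.COLOR_RGB2GRAY).astype(np.float32);return cv2.remap(g,uv[None,:,0],uv[None,:,1],1)[0]
def cross(n,p,xs,y0,z,w=9,axis='y'):
    ts=np.arange(-w,w+.01,.25);pr=np.mean([line(n,p,(x,y0) if axis=='y' else (y0,x),(0,1) if axis=='y' else (1,0),ts,z) for x in xs],0)
    k=len(ts)//5;m=(pr[:k].mean()+pr[-k:].mean())/2
    s=np.sign(pr-m);i=np.where(s[:-1]*s[1:]<0)[0];i=i[np.argmin(abs(ts[i]))] if len(i) else -1
    return round(y0+ts[i],2) if i>=0 else None, round(pr[:k].mean()),round(pr[-k:].mean())
```

Run:
```python
from prof import *
for n in('top','scene'):
    p=np.load(f'pics/{n}3.npz')['p']
    for s in(-1,1):
        print(n,s,'leaf',cross(n,p,range(-62,-52,2),80*s-3,.048),'board',cross(n,p,range(-15,40,5),130*s,.04,7),
          'leaf front',cross(n,p,range(s*60-12,s*60+8,3),-48,.048,9,'x'), cross(n,p,range(40*s-6,s*40+8,3),-48,.048,9,'x'),'board front',cross(n,p,range(s*110-10,s*110+10,3),-32,.04,9,'x'))
```

```text
top -1 leaf (np.float64(-82.5), 111, 158) board (np.float64(-129.0), 112, 167) leaf front (np.float64(-46.75), 161, 113) (np.float64(-48.75), 150, 95) board front (np.float64(-33.5), 112, 174)
top 1 leaf (np.float64(78.75), 162, 113) board (np.float64(130.5), 172, 119) leaf front (np.float64(-44.25), 120, 111) (np.float64(-44.5), 64, 90) board front (np.float64(-33.5), 111, 174)
scene -1 leaf (np.float64(-83.25), 138, 238) board (np.float64(-130.25), 127, 241) leaf front (np.float64(-44.0), 238, 145) (np.float64(-44.0), 238, 146) board front (np.float64(-30.0), 140, 241)
scene 1 leaf (np.float64(77.25), 240, 139) board (np.float64(128.5), 240, 184) leaf front (np.float64(-44.0), 239, 147) (np.float64(-44.0), 238, 145) board front (np.float64(-30.0), 146, 242)
```

Converted, 0.012 m is 0.24, 0.008 m is 0.16.

Request:
send_path(
  motion=[0,0.048,0,0.24,0,0,0,0,0,0,0.24,0,0,0,0,0,0,0.16,0,0,0,0,0,0,0,0,0,0,0,0,0,0,0,0,0],
)

```text
t: 16.35
eef_pos: [0.4508, 0.0111, 0.0282]
eef_rot: [-3.14, -0.0, 1.723]
contact_force: [0.8, 0.9, -1.9]
grip_width: 0.0085
gripper_force: 45.0
```

Request:
send_path(
  motion=[0,0,0,0.02,0,0,0,0,0,0,0.02,0,0,0,0,0,0,0,0,0,0,0,0,0,0,0,0,0],
)

```text
t: 16.75
eef_pos: [0.4513, 0.0111, 0.0269]
eef_rot: [3.141, 0.0, 1.724]
contact_force: [-0.5, -0.2, -2.4]
grip_width: 0.0083
gripper_force: 45.0
```

Converted, 0.006 m is 0.12, 0.003 m is 0.06.

Request:
send_path(
  motion=[0,0,0.06,0.006,0,0,0,0,0,0.1,0,0,0,0,0,0,0.12,0,0,0,0,0,0,0.12,0,0,0,0,0,0,0.12,0,0,0,0,0,0,0.12,0,0,0,0,0,0,0.1,0,0,0,0,0,0,0.04,0,0,0,0,0,0,0,0,0,0,0,0,0,0,0,0,0,0],
)

```text
t: 17.75
eef_pos: [0.4894, 0.0171, 0.0263]
eef_rot: [-3.141, -0.0, 1.724]
contact_force: [-0.1, 0.3, -2.4]
grip_width: 0.0082
gripper_force: 45.0
```

Run:
```python
from prof import *
for n in('top','scene'):
    p,_=bot.snapshot(n);np.savez(f'pics/{n}4.npz',p=p)
    for s in(-1,1):
        print(n,s,'leaf',cross(n,p,range(-60,-42,2),80*s,.014,9),'base',cross(n,p,range(-130,-40,5),140*s,.01,7),'board',cross(n,p,range(-15,40,5),130*s,.04,7))
```

```text
top -1 leaf (np.float64(-84.5), 102, 80) base (np.float64(-140.0), 121, 113) board (np.float64(-129.0), 112, 169)
top 1 leaf (np.float64(79.75), 84, 108) base (np.float64(140.75), 112, 118) board (np.float64(130.5), 174, 120)
scene -1 leaf (np.float64(-80.75), 155, 237) base (np.float64(-145.5), 150, 142) board (np.float64(-130.25), 128, 242)
scene 1 leaf (np.float64(80.75), 77, 70) base (np.float64(138.25), 148, 180) board (np.float64(128.5), 241, 184)
```

Converted, 0.002 m is 0.04, 0.001 m is 0.02.

Request:
send_path(
  motion=[0,0,0.04,0,0,0,0,0,0,0.02,0,0,0,0,0,0,0.02,0,0,0,0,0,0,0,0,0,0,0,0,0,0,0,0,0,0],
)

```text
t: 18.35
eef_pos: [0.4936, 0.0177, 0.0264]
eef_rot: [-3.142, -0.0, 1.724]
contact_force: [0.3, 0.5, -2.3]
grip_width: 0.0082
gripper_force: 45.0
```

Request:
send_path(
  motion=[0,0,0.02,0,0,0,0,0,0,0.02,0,0,0,0,0,0,0,0,0,0,0,0,0,0,0,0,0,0],
)

```text
t: 18.75
eef_pos: [0.4956, 0.018, 0.0264]
eef_rot: [-3.142, 0.0, 1.724]
contact_force: [0.6, 0.7, -2.0]
grip_width: 0.0082
gripper_force: 45.0
```

Converted, 0.0005 m is 0.01.

Request:
send_path(
  motion=[0,0,0.01,0,0,0,0,0,0,0.01,0,0,0,0,0,0,0,0,0,0,0,0,0,0,0,0,0,0],
)

```text
t: 19.15
eef_pos: [0.4963, 0.0182, 0.0263]
eef_rot: [-3.141, -0.0, 1.724]
contact_force: [-1.9, -0.4, -2.0]
grip_width: 0.0085
gripper_force: 45.0
```

```bash
python3 go.py .4966 .0163 .0263 1.7204
```

```text
rot [-3.1409e+00 -3.0000e-04  1.7235e+00] rz 0.0031 | d before rot [-0.0019  0.    ] after [-0.0019  0.    ] dz -0.0 F [-1.9 -0.4 -2. ] j [-0.2   0.32  1.93  0.    0.89 -0.36]
```

Converted, 0.0005 m is 0.01.

Request:
send_path(
  motion=[0,0,0.01,0,0,0,0,0,0,0.01,0,0,0,0,0,0,0,0,0,0,0,0,0,0,0,0,0,0,0,0,0,0,0,0,0],
)

```text
t: 19.65
eef_pos: [0.4962, 0.0182, 0.026]
eef_rot: [-3.139, -0.0, 1.724]
contact_force: [-4.5, -1.2, 1.0]
grip_width: 0.0082
gripper_force: 45.0
```

Run:
```python
from h import *
s=bot.observe();print(s['ft_torque'],s['contact_force'],s['eef_rot'],s['eef_pos'])
```

```text
[-0.27184267  0.77624781  0.00344769] [-4.5173784  -1.24965136  0.97546723] [-3.13858561e+00 -4.55506292e-04  1.72376251e+00] [0.49619769 0.01820974 0.02601706]
```

Converted, 0.0005 m is 0.01.

Request:
send_path(
  motion=[0,0,0,0.01,0,0,0,0,0,0,0.01,0,0,0,0,0,0,0,0,0,0,0,0,0,0,0,0,0,0,0,0,0,0,0,0,0,0,0,0,0,0,0],
)

```text
t: 20.25
eef_pos: [0.4962, 0.0182, 0.026]
eef_rot: [-3.138, -0.0, 1.724]
contact_force: [-11.5, -1.8, 11.9]
grip_width: 0.0086
gripper_force: 45.0
```

Run:
```python
from h import *
s=bot.observe();print(s['ft_torque'],s['contact_force'],s['eef_rot'],s['eef_pos'])
```

```text
[-0.22191149  1.51831215 -0.03298937] [-11.46940867  -1.82729589  11.9128688 ] [-3.13826251e+00 -3.65073351e-04  1.72401353e+00] [0.49621117 0.01820069 0.02596774]
```

Request:
send_path(
  motion=[0,0,0,0,0,0,0,0,0,0,0,0,0,0,0,0,0,0,0,0,0,0,0,0,0,0,0,0,0,0,0,0,0,0,0,0,0,0,0,0,0,0,0,0,0,0,0,0,0,0,0,0,0,0,0,0,0,0,0,0,0,0,0,0,0,0,0,0,0,0],
)

```text
t: 21.25
eef_pos: [0.4962, 0.0182, 0.026]
eef_rot: [-3.138, -0.0, 1.724]
contact_force: [-11.0, -1.9, 10.8]
grip_width: 0.0087
gripper_force: 45.0
```

Run:
```python
from prof import *
s=bot.observe();print(s['ft_torque'],s['contact_force'],s['eef_rot'],s['eef_pos'])
for n in('top','scene'):
    p,_=bot.snapshot(n);np.savez(f'pics/{n}5.npz',p=p)
    for s in(-1,1):
        print(n,s,'leaf',cross(n,p,range(-60,-42,2),80*s,.013,9),'hem',cross(n,p,range(-83,-77,2),80*s,.053,9),'board',cross(n,p,range(-15,40,5),130*s,.04,7),'front',cross(n,p,range(s*110-10,s*110+10,3),-32,.04,9,'x'))
print(bot.observe()['contact_force'])
```

```text
[-0.25055807  1.51392516 -0.00437055] [-11.02604905  -1.8578488   10.79669859] [-3.13829219e+00 -3.40270745e-04  1.72402246e+00] [0.49624171 0.01818796 0.02597103]
top -1 leaf (np.float64(-85.25), 101, 77) hem (np.float64(-76.25), 113, 76) board (np.float64(-129.0), 113, 169) front (np.float64(-33.5), 113, 175)
top 1 leaf (np.float64(84.25), 83, 101) hem (np.float64(75.75), 75, 86) board (np.float64(130.5), 174, 120) front (np.float64(-33.25), 113, 176)
scene -1 leaf (np.float64(-80.0), 160, 237) hem (np.float64(-79.25), 141, 220) board (np.float64(-130.25), 128, 242) front (np.float64(-30.0), 141, 242)
scene 1 leaf (np.float64(79.0), 23, 25) hem (np.float64(82.75), 25, 137) board (np.float64(128.5), 241, 185) front (np.float64(-30.0), 146, 242)
[-11.60526144  -0.92582036  12.66412711]
```

The rows are not in the units I measure in: shifts go in shares of 50 mm and turns go in shares of pi rad. I convert before sending: -0.0002 m is -0.004.

Request:
send_path(
  motion=[0,0,0,-0.004,0,0,0,0,0,0,0,0,0,0,0,0,0,0,0,0,0,0,0,0,0,0,0,0,0,0,0,0,0,0,0,0,0,0,0,0,0,0,0,0,0,0,0,0,0],
)

```text
t: 22.05
eef_pos: [0.4962, 0.0182, 0.026]
eef_rot: [-3.138, -0.0, 1.724]
contact_force: [-9.9, -0.8, 8.6]
grip_width: 0.0084
gripper_force: 45.0
```

Run:
```python
from h import *
print(bot.observe()['contact_force'],bot.observe()['ft_torque'])
p,_=bot.snapshot('scene');cv2.imwrite('pics/s6.png',cv2.resize(p[150:310,240:440],(750,600),interpolation=2)[:,:,::-1])
```

```text
[-9.8985134  -0.80778612  8.62046762] [-0.24674778  1.31887686 -0.01871412]
```

View pics/s6.png

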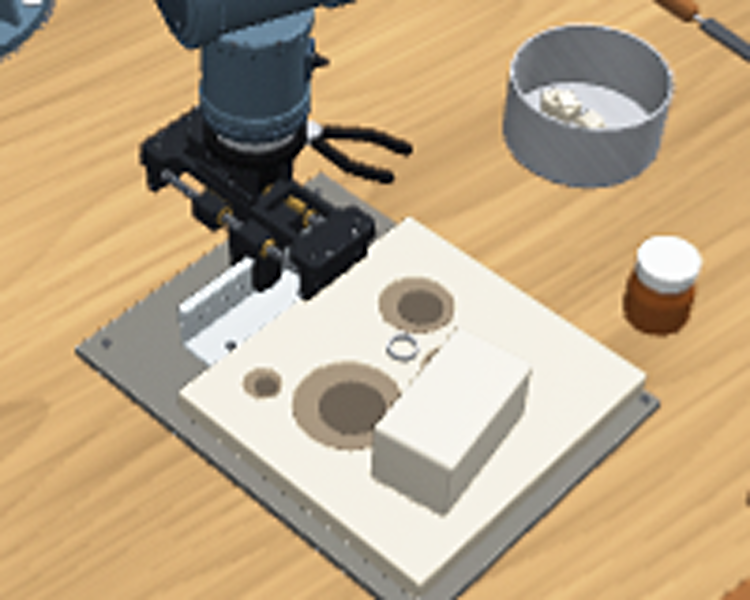

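The leaf is under the board at (230,345), the hem is held, the bits are in the tin at (570,105), and nothing else has moved.

```bash
python3 -c "
from cell import bot
print(bot.sign_off())"
```

```text
the job is handed in; nothing more can be done
None
```

I handed the job in at about 22 s: both bits are in the tin, and the edging is against the slab, square and within about 1 mm of centre by my measurements, still gripped and pressed down with about 10 N; the soldering board did not move.

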